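# Open a push-and-turn safety canister and save its measuring spoon

### The arm

A 6-joint arm with a two-finger parallel gripper is mounted at the origin on a cart in front of the work surface, level with it; the furniture and walls round the work are solid. World frame = base frame: x ahead of the robot, y to its left, z up, the work surface at z = 0. Lengths are in m, angles in rad, forces in N, time in s.
With the tool pointing down it reaches from about 0.25 to 0.8 m from the base axis. Payload 3.9 kg.
Tool frame: the origin (TCP) lies midway between the tips of the shut fingers; the grasp point (between the pads) lies manip.grip_point_offset behind it (manip.grip_point_offset is the distance from the TCP to the grasp point, in m); z points along the fingers, y is the line along which they close (so a half turn about z gives the same grasp; the last joint's range is limited). The gripper opens to 85 mm and grips with 20 to 120 N. Pads are 22 mm wide; open, the fingers measure 114 mm over their backs; the gripper's body (76 mm by 85 mm) begins 54 mm behind the grasp point. The pads swing forward as they close: fully open they stand 13 mm farther back than shut.
Start: joints at [-1.139, 0.26, -0.138, 1.173, 0, 1.571], TCP at [0.22, -0.477, 0.231] pointing down, gripper open.
Joint ranges: [-2.78, 2.78], [-0.83, 1.72], [-1.28, 1.37], [-1.9, 2.12], [-1.57, 1.48], [-3.14, 3.14]. Speed limits (rad/s): [2.57, 2.57, 3.14, 3.14, 3.14, 3.14].

### API

Orientations are given as a unit quaternion [w, x, y, z].
In Python, from bench import telemetry, capture, camera_params, manip gives the robot as it stands. The module is installed in compiled form; this text tells all that it offers.
- The arm moves only by the tool servo_tool, never from a script. Its argument "commands" is one flat list of numbers, 7 for each row, row after row: the opening, from -1 (shut) to 1 (fully open), so that 0 is half open, then the shift along the tool's x, y, z normalised to -1 to 1, where 1 is 0.2 m, then the turn, a rotation vector about the tool's x, y, z normalised to -1 to 1, where 1 is 180 degrees. In form: [grip, dx, dy, dz, rx, ry, rz, grip, dx, dy, dz, rx, ry, rz, ...]. A call has 1 to 8 rows; each row is the pose to reach, as a shift and turn from the pose commanded when the call began, along the tool's axes at that moment, turning the shorter way round; what a row does not reach only later rows make up. A row lasts 1/8 s, in which the tool goes at most 62.5 mm and 10.7 degrees, less where a joint would pass 70% of its speed; a pose out of reach is approached as far as the arm can. A call with a number of a shift or a turn outside -1 to 1 is refused whole. A call with a gripper value outside its range is refused whole. The fingers move at their own pace and stop on an object; "grip_force" is the grip in N (left out, the last holds). Time passes only in rows, so rows that repeat a pose let the fingers close. It gives the time, the measured TCP pose, the force, the opening and the grip force at its end, in the units of the state.
- telemetry.sense(): the state, without advancing time (a new reading comes with each control period).
- capture(name): name is "scene" or "top" or "wrist"; returns the picture (420x560x3 uint8, red, green, blue); there is no depth.
- camera_params(name): a dict with "camera_matrix" (3x3 intrinsics, pixels), "world_from_camera" (4x4, takes a point from camera to world coordinates). Camera axes: x right, y down, z forward; pixel columns grow to the right and rows downward; lengths in m; the calibration is good to about 2 mm. The wrist camera is an equidistant fisheye: a pixel r from the principal point sees the ray r / f radians off the axis. A picture is of the moment at which its call begins: read the wrist's pose just before it. camera_params takes no time and is no camera call; for the wrist camera it gives the pose at the moment of the call.
- manip.close_job(): hands the job in; it is judged then, once.
The state is a dict: "time_s": time; "joint_pos": joint angles; "joint_velocities": joint speeds; "tau": joint torques, N m; "ee_pos": TCP position; "ee_rot": TCP orientation; "force": force on the tool from outside, world axes, zero at the start; "moment": the same for the moment, N m; "opening": opening from 0.0 (shut) to 1.0 (fully open); "gripper_force": force on a finger pad.
Only numpy, scipy, OpenCV 4.12 (cv2) and the standard library are available. Lean on these libraries where they do the work, as an engineer would, in place of code of your own. Each camera call takes 0.05 s, during which the arm holds its last target. There are 200 camera calls.

### The job

The canister with the child-resistant cap is used up and only its measuring spoon is still wanted. Push the cap down hard against its spring, keep pushing while you turn it anticlockwise to free it, lift it off and stand it, open side down, flat on a bare bit of the worktop; then take the spoon out and stand it head down in the open beaker. Keep the canister standing on the worktop all the time, and do not shift or knock over anything else.

Things in the scene. Friction and masses are not known exactly. Their poses are not given: they have to be found in the camera images.
- canister: Round white canister, 79 mm across, 82 mm high to its shoulder, then a neck 49 mm wide with its rim 118 mm above the worktop. A straight well 43 mm wide runs from the rim to its floor, 4 mm above the worktop. Loose, 0.24 to 0.39 kg; only its rubber foot keeps it from turning, so your push on the cap is what holds it still. Origin: centre of its underside, z up its axis.
- cap: Grey child-resistant cap on the canister, 72 mm high: a skirt 72 mm wide for the lower 28 mm, then a 5 mm step in to a fluted, nearly straight dome 62 mm wide (top edge rounded from 62 mm up). 70 g. Origin: centre of its lower edge, z up its axis. Locked, it lies 92 mm above the canister's origin and the x axes agree within 5 deg. The spoon's handle reaches up inside it.
- cap_grip (a point): Point on the cap's axis 50 mm above its lower edge, the height at which to grip across the dome. The cap opens anticlockwise seen from above: pushed down 5 to 6 mm all the while, its three lugs clear the teeth after 40 deg of turn and meet a stop at 85 deg, so about 60 deg is right; then let it rise and lift it straight up. Turned without the push it only takes the canister round with it.
- seal_ring (a joint): How far the cap is pushed down against the sealing ring and spring inside it, in m: 0 locked and untouched, 0.0035 when its lugs just clear the teeth, 0.0065 at the bottom; -0.004 when the cap is free or off. The spring pushes with 8 N at 0, 13 N at 0.0045 and 16 N at 0.0065.
- spoon: White plastic measuring spoon, 150 mm long, standing head down in the canister and leaning a little against the neck (hidden by the cap at first). Handle 16 mm (y) by 14 mm (z) in section, head 30 mm wide and 60 mm long. Origin: middle of its length, on its back face (the section runs from z = 0 to 15 mm); its x axis points from handle to head. 45 g.
- spoon_head (a point): Point on the spoon's centre line 7 mm short of the tip of its head.
- spoon_end (a point): Point on the spoon's centre line 2 mm short of the end of its handle.
- beaker: Small open dark beaker, 69 mm wide at the rim, 58 mm at the foot, 60 mm high, wall about 3 mm, floor 4 mm thick, empty and loose (0.2 kg). Origin: centre of its underside.
- dish_soap: Dish-soap bottle close beside the canister, 38 mm (x) by 59 mm (y), 196 mm tall, loose. Origin: centre of its underside.
- gel_bottle: Clear bottle close to the canister on its other side, 62 mm (x) by 90 mm (y), 185 mm tall, narrowing to a 34 mm cap above 165 mm, loose. Origin: centre of its underside.
- red_dish: Round dish lying upside down, 95 mm wide, 48 mm high. Origin: centre of its underside.
- salt_shaker: Salt shaker near the beaker, 44 mm wide, 90 mm high, loose. Origin: centre of its underside.
- spice_jar: Spice jar near the beaker, 45 mm wide, 100 mm high. Origin: centre of its underside.
- measure_cup: Measuring cup near the upturned dish: bowl 60 mm wide centred at y = +28 mm, flat handle along -y to y = -58 mm, 38 mm high. Origin: centre of its 60 by 115 mm outline, underside.
- spatula: Spatula lying at the front right, 200 mm (x) by 42 mm, 15 mm high. Origin: centre of its underside.
- snap_box: Food box at the right end of the worktop, 118 mm (x) by 185 mm (y), 59 mm high. Origin: centre of its underside.
- detergent_jug: Large detergent jug at the back left, 81 mm (x) by 130 mm (y), 266 mm tall. Origin: centre of its underside.
- toaster_oven: Toaster oven behind the middle of the work, 427 mm wide (y) and 238 mm high; its door handle and knobs reach 183 mm to the front (-x) of its origin. Beside it, to the right, stands an air fryer as deep; wall cabinets hang above both from 0.55 m up. Origin: centre of its underside.

How it is judged:
On the way, in this order (a step that is already met when the one before it is completed fails the run):
1. the cap is pushed down at least 3 mm against its spring (value of joint seal_ring above 0.003 m), for 0.05 s.
2. the cap, still on the neck, is turned at least 35 degrees from where it was locked (angle between the x axis of cap and the x axis of canister, either way round above 0.61 rad and z of cap in the frame of canister below 0.11 m and horizontal distance between cap and canister below 0.01 m), for 0.05 s.
3. the cap stands open side down on the worktop, let go (height (world z) of cap below 0.005 m and angle between cap's own z axis and vertical below 0.1 rad and contact force between cap and the fingers below 0.2 N), for 0.2 s.
4. the spoon is lifted wholly out of the canister (z of spoon_head in the frame of canister above 0.126 m), for 0.1 s.
At the end, for the whole second after the job is handed in: cap open side down flat on the worktop (5 mm, 0.1 rad); canister standing on the worktop (0.05 rad); spoon in the beaker, head point within 35 mm of its underside and 30 mm of its axis, handle end over the rim; beaker upright; all at rest (height (world z) of each of cap, canister, beaker below 0.005 m and angle between cap's own z axis and vertical below 0.1 rad and angle between each of canister, beaker's own z axis and vertical below 0.05 rad and horizontal distance between spoon_head and beaker below 0.03 m and z of spoon_head in the frame of beaker below 0.035 m and z of spoon_end in the frame of beaker above 0.065 m and linear speed of each of cap, canister, spoon, beaker below 0.03 m/s); the robot touches nothing.
It fails at once if the canister is lifted off the worktop or tipped by more than 0.2 rad (height (world z) of canister above 0.02 m or angle between canister's own z axis and vertical above 0.2 rad).
It fails at once if the dish soap, the clear bottle, the salt shaker or the beaker is shifted by more than 40 mm or tipped (distance of any of dish_soap, gel_bottle, salt_shaker, beaker from where it was at the start of the episode above 0.04 m or angle between any of dish_soap, gel_bottle, salt_shaker, beaker's own z axis and vertical above 0.4 rad).
It also fails if it takes over 67 s, if anything falls off the work surface, if the arm or the gripper's body presses on something with over 40 N, if the wrist force passes 120 N, or if a joint passes its speed limit or range.

## Working session

There is one attempt and no reset: what is moved stays moved. The work goes in short steps, Python scripts to look and compute and a tool call to move; the robot and the scene stay as the last step left them, time stands still between calls to the robot, and variables do not carry over. Pictures are saved under pics/ and viewed, at most 10 in all, crops included, and the job is handed in when it is done.

Besides the shell and the picture viewer there is one more tool, called after "Request:" in YAML: its name, and indented under it one key for each argument. servo_tool: Moves the arm, as the interface text tells. Its arguments: {"type":"object","properties":{"commands":{"type":"array"},"grip_force":{"type":"number"}},"required":["commands"]}

```bash
mkdir -p pics
python3 - <<'E'
from bench import telemetry, capture, camera_params, manip
import cv2,numpy as np
s=telemetry.sense(); print({k:np.round(v,3).tolist() for k,v in s.items()}, manip.grip_point_offset)
for n in ("scene","top"):
    im=capture(n); cv2.imwrite(f"pics/{n}0.png",cv2.resize(im[:,:,::-1],(800,600),interpolation=cv2.INTER_CUBIC)); cv2.imwrite(f"{n}_raw.png",im[:,:,::-1])
    p=camera_params(n); print(n,np.round(p["camera_matrix"],1).tolist(),np.round(p["world_from_camera"],3).tolist())
E
```

```text
{'time_s': 0.0, 'joint_pos': [-1.139, 0.261, -0.139, 1.173, 0.0, 1.571], 'joint_velocities': [0.0, -0.0, -0.001, -0.001, 0.001, -0.001], 'tau': [0.0, -40.568, 25.392, 0.019, -0.0, 0.0], 'ee_pos': [0.219, -0.476, 0.23], 'ee_rot': [-0.001, 0.977, 0.214, -0.0], 'force': [0.707, -0.39, -0.09], 'moment': [0.017, -0.008, 0.015], 'gripper_force': 0.0, 'opening': 0.998} 0.0187
scene [[441.2, 0.0, 282.9], [0.0, 441.2, 207.3], [0.0, 0.0, 1.0]] [[-0.703, -0.457, 0.545, -0.224], [-0.711, 0.436, -0.551, 0.706], [0.014, -0.775, -0.631, 1.054], [0.0, 0.0, 0.0, 1.0]]
top [[451.6, 0.0, 283.3], [0.0, 451.6, 213.8], [0.0, 0.0, 1.0]] [[0.002, -0.992, 0.126, 0.386], [-1.0, -0.003, -0.003, -0.085], [0.004, -0.126, -0.992, 1.423], [0.0, 0.0, 0.0, 1.0]]
```

View pics/scene0.png

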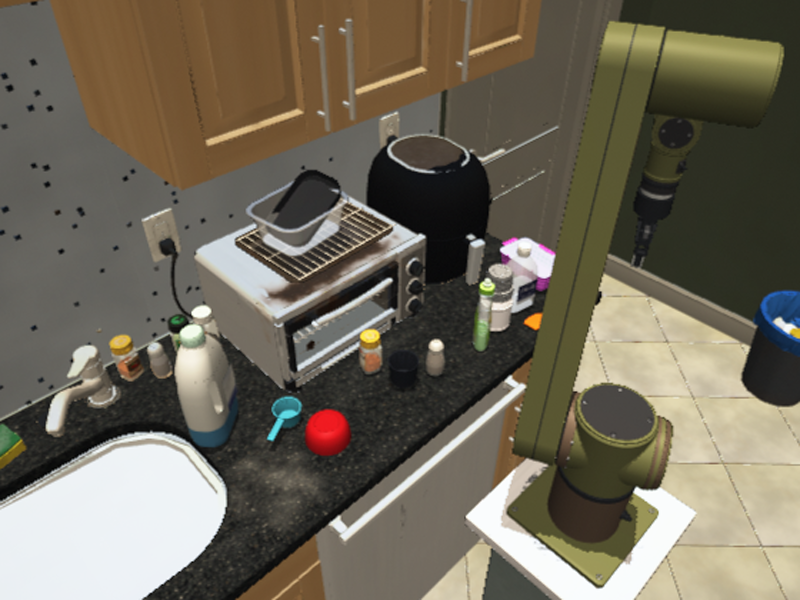

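View pics/top0.png

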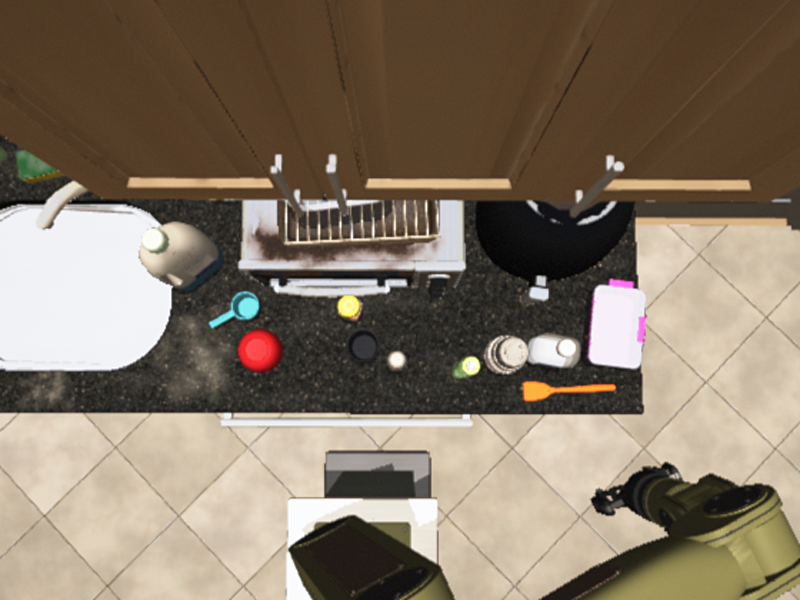

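The scene view shows the canister and its cap at (500,300), the green soap at (484,315), the salt shaker at (435,358), the beaker at (403,370), the spice jar at (371,352) and the red dish at (328,432). In the top view the cap is at (507,354), the soap at (467,367), the gel bottle at (553,350), the beaker at (363,346), the salt shaker at (397,359), the spice jar at (349,307) and the red dish at (260,350). The bare patch around (310,355) looks usable for the cap.

```bash
cat > h.py <<'E'
from bench import telemetry, capture, camera_params, manip
import cv2,numpy as np
from scipy.spatial.transform import Rotation as R
def ray(n,u,v,p=None):
    p=p or camera_params(n);K=p["camera_matrix"];T=p["world_from_camera"]
    x=(u-K[0,2])/K[0,0];y=(v-K[1,2])/K[1,1]
    if n=="wrist":
        r=np.hypot(x,y);d=np.array([x/r*np.sin(r),y/r*np.sin(r),np.cos(r)]) if r>1e-9 else np.array([0,0,1.])
    else: d=np.array([x,y,1.])
    d=T[:3,:3]@d; return T[:3,3],d/np.linalg.norm(d)
def plane(n,u,v,z,p=None):
    o,d=ray(n,u,v,p); return o+d*(z-o[2])/d[2]
def pose():
    s=telemetry.sense(); return np.array(s["ee_pos"]),R.from_quat(np.roll(s["ee_rot"],-1))
def cmd(pos,yaw):
    "row numbers for tool down, tool y axis at world angle yaw"
    p,r=pose(); y=np.array([np.cos(yaw),np.sin(yaw),0]);z=np.array([0,0,-1.]);
    r2=R.from_matrix(np.c_[np.cross(y,z),y,z])
    return np.round(np.r_[r.inv().apply(np.array(pos)-p)/.2,(r.inv()*r2).as_rotvec()/np.pi],3)
E
python3 - <<'E'
from h import *
for nm,u,v,z in [("captop",509,350,.164),("beaker",363,346,.06),("salt",397,359,.09),("spice",349,305,.1),("soap",470,366,.196),("gel",567,346,.185),("dish",260,350,.03),("spat",570,388,.01),("cup",246,305,.03),("cupend",211,325,.03),("ovenhandle",330,287,.15),("edge",363,411,0),("jug",155,240,.26),("free",310,355,0)]:
    print(nm,np.round(plane("top",u*.7,v*.7,z),3))
# two-view check on cap top
o1,d1=ray("top",509*.7,350*.7);o2,d2=ray("scene",500*.7,272*.7)
A=np.c_[d1,-d2];t=np.linalg.lstsq(A,o2-o1,rcond=None)[0];print(o1+t[0]*d1,o2+t[1]*d2)
p=camera_params("wrist");q,r=pose();T=p["world_from_camera"];print(p["camera_matrix"],r.inv().apply(T[:3,3]-q),r.inv().as_matrix()@T[:3,:3])
b=plane("top",509*.7,350*.7,.164)
for y in (np.pi/3,): print(cmd([b[0],b[1],.26],y),r.as_matrix())
E
```

```text
captop [ 0.459 -0.293  0.164]
beaker [ 0.472 -0.001  0.06 ]
salt [ 0.444 -0.073  0.09 ]
spice [0.554 0.026 0.1  ]
soap [ 0.426 -0.213  0.196]
gel [ 0.465 -0.401  0.185]
dish [0.465 0.223 0.03 ]
spat [ 0.385 -0.449  0.01 ]
cup [0.563 0.256 0.03 ]
cupend [0.519 0.33  0.03 ]
ovenhandle [0.584 0.06  0.15 ]
edge [0.335 0.001 0.   ]
jug [0.654 0.371 0.26 ]
free [0.456 0.119 0.   ]
[ 0.45863877 -0.29259664  0.1637352 ] [ 0.45237829 -0.29716934  0.16412938]
[[325.1922621    0.         287.08283116]
 [  0.         325.1922621  213.68335865]
 [  0.           0.           1.        ]] [ 0.08162872  0.00031843 -0.14224917] [[ 6.79096052e-04 -9.47771083e-01 -3.18950644e-01]
 [ 9.99999447e-01  3.87554867e-04  9.77525478e-04]
 [-8.02859507e-04 -3.18951131e-01  9.47770822e-01]]
[ 1.47e+00 -3.34e-01 -1.47e-01 -0.00e+00 -1.00e-03 -6.96e-01] [[ 9.08213880e-01  4.18505680e-01 -7.37450190e-04]
 [ 4.18506329e-01 -9.08212478e-01  1.59576560e-03]
 [-1.92449567e-06 -1.75792404e-03 -9.99998455e-01]]
```

Run:
```python
import cv2
t=cv2.imread("top_raw.png")[200:300,220:430];s=cv2.imread("scene_raw.png")[170:290,230:410]
import numpy as np
a=cv2.resize(t,(630,300),interpolation=2);b=cv2.resize(s,(420,280),interpolation=2)
c=np.zeros((580,630,3),np.uint8);c[:300]=a;c[300:,:420]=b;cv2.imwrite("pics/crop.png",c)
```

```text
(no output)
```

View pics/crop.png

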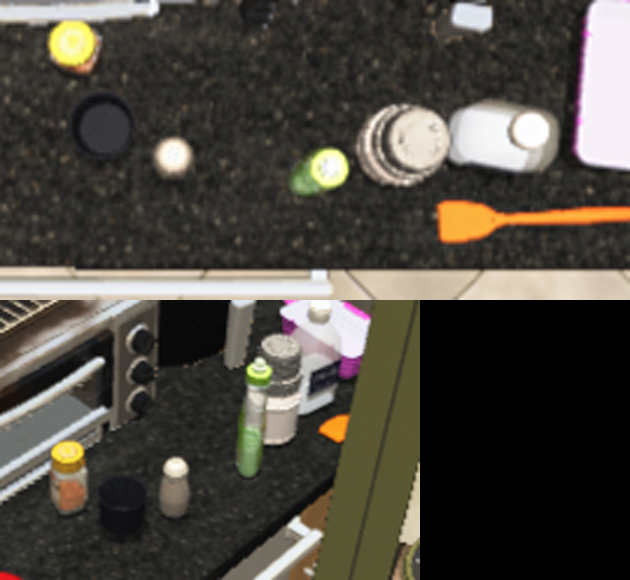

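The crop puts the dome top at crop (417,139), the soap cap at (328,169) and the gel cap at (530,131). The soap and gel bottles stand either side along y, so I'll grip along x. I'm moving above the cap now.

Request:
servo_tool:
  commands: [0.8,0.5,-0.1,-0.15,0,0,-0.05,0.8,1,-0.21,-0.15,0,0,-0.1,0.8,1,-0.21,-0.15,0,0,-0.1,0.8,1,-0.21,-0.15,0,0,-0.1]

```text
time_s: 0.6
ee_pos: [0.3861, -0.3527, 0.2613]
ee_rot: [-0.0, 0.931, 0.366, 0.0]
force: [-0.2, -0.0, 0.1]
opening: 0.901
gripper_force: 0.0
```

Run:
```python
from h import *
print(telemetry.sense()["time_s"],pose()[0],cmd([.455,-.301,.262],np.radians(-30)))
```

```text
0.6 [ 0.3860906  -0.35273249  0.2612552 ] [ 0.428  0.046 -0.003 -0.    -0.    -0.095]
```

Request:
servo_tool:
  commands: [0.8,0.22,0.023,0,0,0,-0.05,0.8,0.428,0.046,0,0,0,-0.095,0.8,0.428,0.046,0,0,0,-0.095,0.8,0.428,0.046,0,0,0,-0.095]

```text
time_s: 1.1
ee_pos: [0.4523, -0.3035, 0.2608]
ee_rot: [-0.001, 0.867, 0.499, -0.001]
force: [-1.1, -0.1, -0.4]
opening: 0.9
gripper_force: 0.0
```

Run:
```python
from h import *
p=camera_params("wrist");im=capture("wrist")[:,:,::-1].copy();cv2.imwrite("w1_raw.png",im)
np.save("w1T.npy",p["world_from_camera"])
def proj(P):
    T=p["world_from_camera"];K=p["camera_matrix"];c=T[:3,:3].T@(np.array(P)-T[:3,3]);th=np.arctan2(np.hypot(c[0],c[1]),c[2]);h=np.hypot(c[0],c[1])
    return K[0,2]+K[0,0]*th*c[0]/h,K[1,2]+K[1,1]*th*c[1]/h
for a in np.linspace(0,2*np.pi,24):
    for r,z,col in ((.031,.154,(0,255,0)),(.036,.12,(0,0,255))):
        u,v=proj([.455+r*np.cos(a),-.301+r*np.sin(a),z]);cv2.circle(im,(int(u),int(v)),1,col,-1)
cv2.imwrite("pics/w1.png",cv2.resize(im,(800,600)));print(pose()[0])
```

```text
[ 0.4520915  -0.30384789  0.2610074 ]
```

View pics/w1.png

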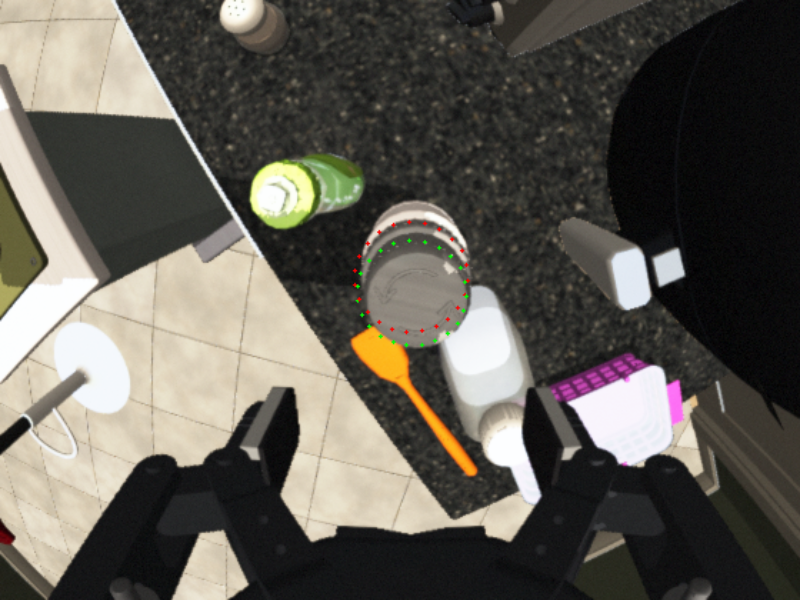

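The wrist view shows the dome top at (417,293), which matches my prediction. The gel bottle's shoulder is close at its lower right, (480,300), and the soap is at (300,190). I'll work out the gel clearance before choosing the yaw.

Run:
```python
from h import *
p=camera_params("wrist");p["world_from_camera"]=np.load("w1T.npy")
c=np.array([.455,-.301])
for nm,u,v,z in [("gelcap",500,422,.185),("s1",440,340,.15),("s2",480,288,.15),("s3",503,300,.15),("s4",445,370,.15),("s2low",480,288,.1),("r",530,380,.15),("r2",530,380,.1),("l",455,425,.15),("soaptop",278,195,.196),("domeC",417,293,.164)]:
    q=plane("wrist",u*.7,v*.7,z,p)[:2]; print(nm,q.round(3),(q-c).round(3))
print(cmd([.455,-.301,.2],np.radians(-15)))
```

```text
gelcap [ 0.465 -0.382] [ 0.01  -0.081]
s1 [ 0.455 -0.334] [-0.    -0.033]
s2 [ 0.49  -0.318] [ 0.035 -0.017]
s3 [ 0.499 -0.331] [ 0.044 -0.03 ]
s4 [ 0.448 -0.353] [-0.007 -0.052]
s2low [ 0.49  -0.335] [ 0.035 -0.034]
r [ 0.491 -0.388] [ 0.036 -0.087]
r2 [ 0.49  -0.418] [ 0.035 -0.117]
l [ 0.435 -0.392] [-0.02  -0.091]
soaptop [ 0.433 -0.217] [-0.022  0.084]
domeC [ 0.46  -0.299] [0.005 0.002]
[ 0.02   0.006  0.305 -0.     0.    -0.085]
```

Request:
servo_tool:
  commands: [0.8,0.03,0.012,0.15,0,0,-0.056,0.8,0.03,0.012,0.3,0,0,-0.056,0.8,0.03,0.012,0.45,0,0,-0.056,0.8,0.03,0.012,0.58,0,0,-0.056,0.8,0.03,0.012,0.66,0,0,-0.056,0.8,0.03,0.012,0.715,0,0,-0.056,0.8,0.03,0.012,0.715,0,0,-0.056]
  grip_force: 30

```text
time_s: 2.02
ee_pos: [0.4569, -0.2998, 0.1178]
ee_rot: [-0.001, 0.82, 0.572, -0.0]
force: [-0.1, 0.5, 0.2]
opening: 0.898
gripper_force: 0.0
```

Run:
```python
from h import *
print(cmd([.457,-.300,.118],np.radians(-20)),pose()[0],telemetry.sense()["force"])
im=capture("wrist")[:,:,::-1];cv2.imwrite("pics/w2.png",cv2.resize(im,(800,600)))
```

```text
[-0.001  0.001 -0.001 -0.    -0.    -0.001] [ 0.45694611 -0.29983548  0.11775546] [-0.09217128  0.53352301  0.18639052]
```

View pics/w2.png

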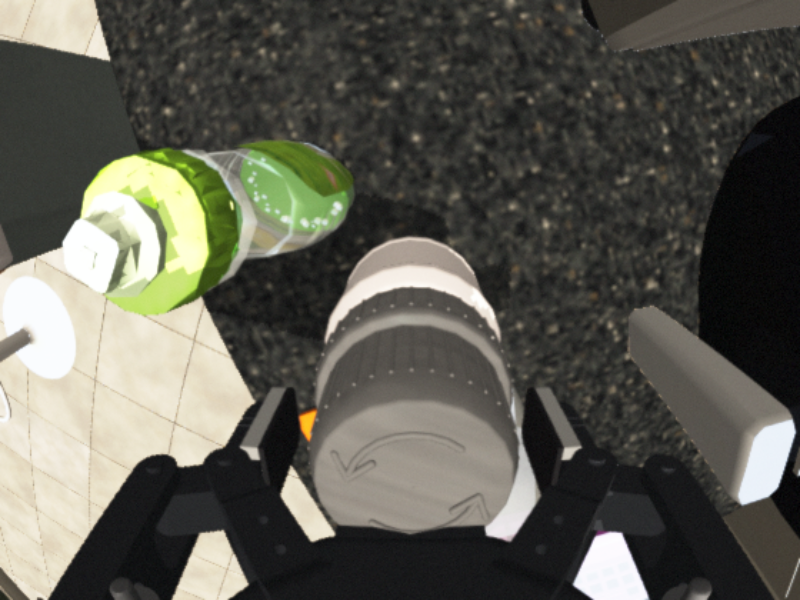

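The dome sits midway between the pads at (415,450). Closing now.

Request:
servo_tool:
  commands: [-1,0,0,0,0,0,0,-1,0,0,0,0,0,0,-1,0,0,0,0,0,0,-1,0,0,0,0,0,0]
  grip_force: 90

```text
time_s: 2.58
ee_pos: [0.4586, -0.3003, 0.1195]
ee_rot: [0.001, 0.82, 0.573, 0.0]
force: [-1.7, -0.3, 5.9]
opening: 0.714
gripper_force: 96.8
```

Request:
servo_tool:
  commands: [-1,0,0,0.015,0,0,0,-1,0,0,0.03,0,0,0,-1,0,0,0.04,0,0,0,-1,0,0,0.04,0,0,0,-1,0,0,0.04,0,0,0]

```text
time_s: 3.2
ee_pos: [0.4588, -0.3003, 0.1129]
ee_rot: [0.002, 0.82, 0.573, 0.0]
force: [-3.5, 1.0, 14.4]
opening: 0.718
gripper_force: 98.7
```

Request:
servo_tool:
  commands: [-1,0,0,0.002,0,0,-0.04,-1,0,0,0.002,0,0,-0.08,-1,0,0,0.002,0,0,-0.12,-1,0,0,0.002,0,0,-0.16,-1,0,0,0.002,0,0,-0.2,-1,0,0,0.002,0,0,-0.24,-1,0,0,0.002,0,0,-0.28,-1,0,0,0.002,0,0,-0.32]

```text
time_s: 4.2
ee_pos: [0.4588, -0.3013, 0.1129]
ee_rot: [0.002, 0.441, 0.898, -0.001]
force: [-4.2, -1.5, 16.1]
opening: 0.716
gripper_force: 98.3
```

Request:
servo_tool:
  commands: [-1,0,0,0,0,0,0,-1,0,0,0,0,0,0]

```text
time_s: 4.45
ee_pos: [0.4588, -0.3015, 0.1129]
ee_rot: [0.002, 0.442, 0.897, -0.002]
force: [-4.0, -0.7, 15.6]
opening: 0.712
gripper_force: 98.3
```

Run:
```python
from h import *
s=telemetry.sense();print(s["moment"],s["force"])
im=capture("wrist")[:,:,::-1];cv2.imwrite("pics/w3.png",cv2.resize(im,(800,600)))
```

```text
[-0.2577201   0.92746311  0.14433484] [-3.98076872 -0.73681983 15.61306416]
```

View pics/w3.png

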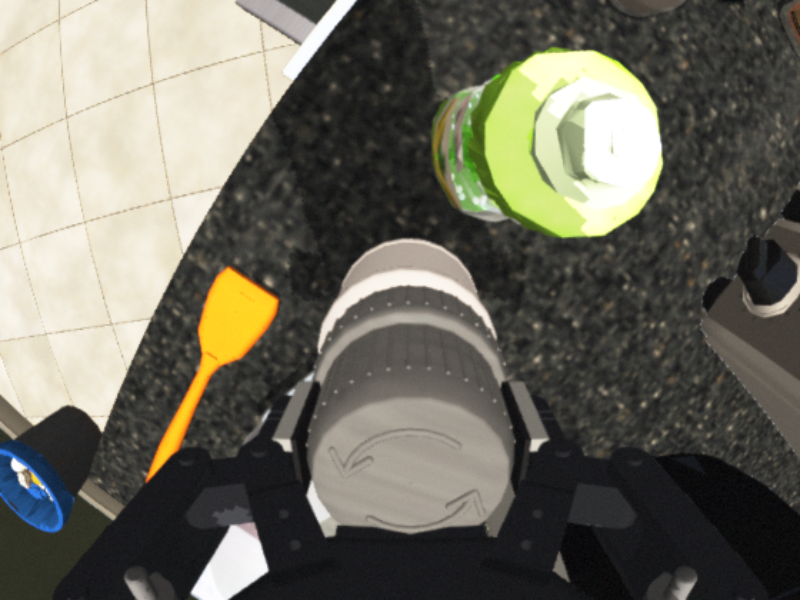

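The arrows have kept their place relative to the pads, so the cap turned with the gripper. I'll raise it gently and check the force for any pull from the canister.

Request:
servo_tool:
  commands: [-1,0,0,-0.02,0,0,0,-1,0,0,-0.045,0,0,0,-1,0,0,-0.07,0,0,0,-1,0,0,-0.08,0,0,0,-1,0,0,-0.08,0,0,0,-1,0,0,-0.08,0,0,0]

```text
time_s: 5.25
ee_pos: [0.458, -0.2996, 0.1256]
ee_rot: [-0.0, 0.442, 0.897, -0.0]
force: [-0.2, -1.4, 0.1]
opening: 0.715
gripper_force: 97.2
```

It's free: the load is about zero. Lifting straight up.

Request:
servo_tool:
  commands: [-1,0,0,-0.1,0,0,0,-1,0,0,-0.2,0,0,0,-1,0,0,-0.3,0,0,0,-1,0,0,-0.42,0,0,0,-1,0,0,-0.54,0,0,0,-1,0,0,-0.62,0,0,0,-1,0,0,-0.62,0,0,0]

```text
time_s: 6.12
ee_pos: [0.4585, -0.2996, 0.2506]
ee_rot: [0.001, 0.442, 0.897, 0.0]
force: [0.0, -0.9, -0.5]
opening: 0.714
gripper_force: 97.4
```

Run:
```python
from h import *
s=telemetry.sense();print(s["force"])
a=capture("top")[200:300,220:430];b=capture("scene")[170:290,230:410]
c=np.zeros((580,630,3),np.uint8);c[:300]=cv2.resize(a,(630,300),interpolation=2);c[300:,:420]=cv2.resize(b,(420,280),interpolation=2);cv2.imwrite("pics/c4.png",c[:,:,::-1])
print(cmd([.456,.119,.25],np.radians(0)),pose()[0])
```

```text
[ 0.02331983 -0.87196461 -0.54635411]
[ 1.663  1.267 -0.003 -0.    -0.     0.208] [ 0.45759361 -0.2991797   0.24901111]
```

View pics/c4.png

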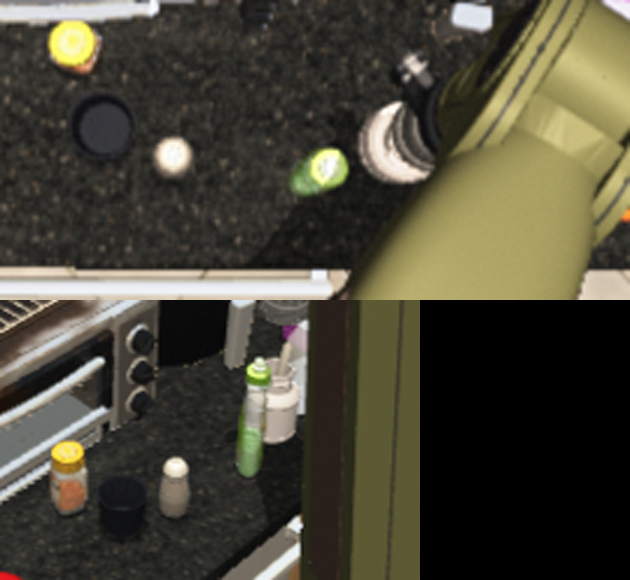

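The canister is open and standing, with the spoon handle showing at crop (287,355). I'm carrying the cap to the bare spot at (0.45, 0.105).

Request:
servo_tool:
  commands: [-1,0.2,0.15,0,0,0,0.03,-1,0.4,0.306,0,0,0,0.06,-1,0.6,0.459,0,0,0,0.08,-1,0.8,0.612,0,0,0,0.1,-1,0.8,0.612,0,0,0,0.1]

```text
time_s: 6.85
ee_pos: [0.4563, -0.0952, 0.2487]
ee_rot: [-0.002, 0.575, 0.818, -0.0]
force: [0.6, 0.2, -1.7]
opening: 0.715
gripper_force: 97.4
```

Run:
```python
from h import *
print(cmd([.452,.105,.25],np.radians(0)),pose()[0])
```

```text
[ 0.949  0.319 -0.005 -0.001 -0.001  0.11 ] [ 0.45632833 -0.09515352  0.24873766]
```

Request:
servo_tool:
  commands: [-1,0.25,0.08,0,0,0,0.03,-1,0.5,0.16,0,0,0,0.06,-1,0.75,0.24,0,0,0,0.08,-1,0.949,0.319,0,0,0,0.11,-1,0.949,0.319,0.15,0,0,0.11,-1,0.949,0.319,0.3,0,0,0.11,-1,0.949,0.319,0.5,0,0,0.11,-1,0.949,0.319,0.5,0,0,0.11]

```text
time_s: 7.85
ee_pos: [0.4511, 0.1006, 0.1467]
ee_rot: [-0.002, 0.709, 0.705, -0.004]
force: [-1.6, 1.3, -0.8]
opening: 0.717
gripper_force: 97.7
```

Run:
```python
from h import *
print(cmd([.452,.105,.03],np.radians(0)),pose()[0])
im=capture("wrist")[:,:,::-1];cv2.imwrite("pics/w5.png",cv2.resize(im,(800,600)))
```

```text
[ 0.023  0.009  0.583 -0.003  0.001 -0.002] [0.4510768  0.1006059  0.14668906]
```

View pics/w5.png

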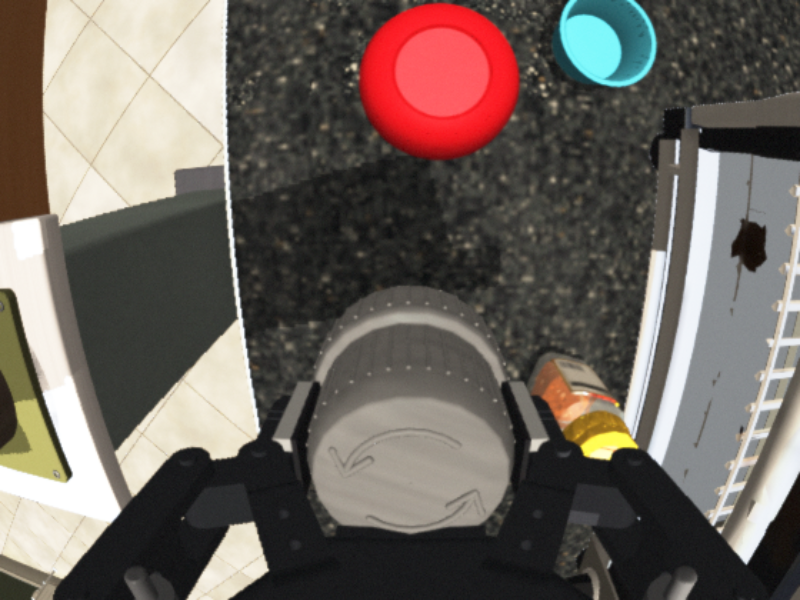

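Request:
servo_tool:
  commands: [-1,0.023,0.009,0.15,0,0,0,-1,0.023,0.009,0.3,0,0,0,-1,0.023,0.009,0.45,0,0,0,-1,0.023,0.009,0.55,0,0,0,-1,0.023,0.009,0.585,0,0,0,-1,0.023,0.009,0.6,0,0,0,-1,0.023,0.009,0.608,0,0,0,-1,0.023,0.009,0.608,0,0,0]

```text
time_s: 8.9
ee_pos: [0.4568, 0.1067, 0.029]
ee_rot: [0.0, 0.709, 0.705, 0.001]
force: [0.6, 0.2, -0.4]
opening: 0.717
gripper_force: 97.7
```

Request:
servo_tool:
  commands: [-1,0,0,0.01,0,0,0,-1,0,0,0.015,0,0,0,-1,0,0,0.02,0,0,0,-1,0,0,0.02,0,0,0]

```text
time_s: 9.4
ee_pos: [0.4568, 0.1068, 0.0273]
ee_rot: [0.001, 0.709, 0.705, 0.001]
force: [-7.7, -1.6, 27.0]
opening: 0.712
gripper_force: 100.7
```

The cap is down. I'll ease off, open and rise.

Request:
servo_tool:
  commands: [-1,0,0,-0.01,0,0,0,0.9,0,0,-0.01,0,0,0,0.9,0,0,-0.01,0,0,0,0.9,0,0,-0.01,0,0,0,0.9,0,0,-0.01,0,0,0,0.9,0,0,-0.01,0,0,0]
  grip_force: 40

```text
time_s: 10.15
ee_pos: [0.456, 0.1066, 0.0261]
ee_rot: [-0.0, 0.709, 0.705, -0.0]
force: [0.2, -0.1, 0.0]
opening: 0.944
gripper_force: 0.0
```

Request:
servo_tool:
  commands: [0.9,0,0,-0.1,0,0,0,0.9,0,0,-0.3,0,0,0,0.9,0,0,-0.6,0,0,0,0.9,0,0,-0.85,0,0,0,0.9,0,0,-1,0,0,0,0.9,0,0,-1,0,0,0]

```text
time_s: 10.9
ee_pos: [0.458, 0.1071, 0.2289]
ee_rot: [0.002, 0.709, 0.705, 0.002]
force: [-0.5, -0.2, -0.1]
opening: 0.949
gripper_force: 0.0
```

Run:
```python
from h import *
print(cmd([.456,-.31,.28],np.radians(0)),pose()[0])
a=capture("top");b=capture("scene");cv2.imwrite("t6.png",a[:,:,::-1]);cv2.imwrite("s6.png",b[:,:,::-1])
p=camera_params("wrist");w=capture("wrist")
# crop: scene canister region enlarged, top canister region enlarged, scene beaker
c=np.zeros((600,800,3),np.uint8)
c[:300,:400]=cv2.resize(a[220:280,320:400],(400,300),interpolation=2)
c[:300,400:]=cv2.resize(b[170:245,325:425],(400,300),interpolation=2)
c[300:,:400]=cv2.resize(a[200:275,180:280],(400,300),interpolation=2)
c[300:,400:]=cv2.resize(w,(400,300))
cv2.imwrite("pics/c6.png",c[:,:,::-1])
```

```text
[-2.085e+00  2.000e-03 -2.590e-01  2.000e-03 -0.000e+00 -2.000e-03] [0.45801755 0.1070543  0.22885922]
```

View pics/c6.png

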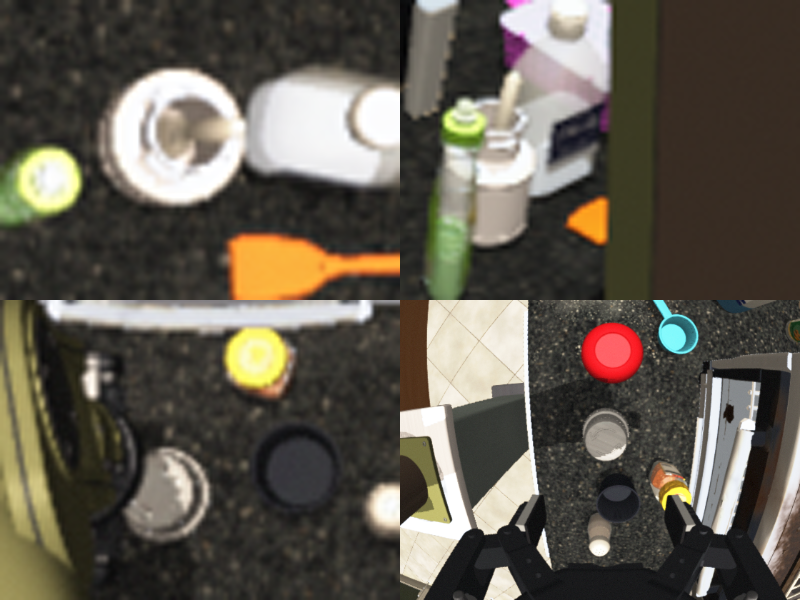

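The cap stands at lower-left crop (165,495) and also shows in the wrist view. The canister stands at upper-left crop (172,135), with its handle end at top crop (235,128) and scene crop (513,77), leaning towards -y. I'm going back above it.

Request:
servo_tool:
  commands: [0.5,-0.25,0,-0.1,0,0,0,0.3,-0.5,0,-0.2,0,0,0,0,-0.75,0,-0.25,0,0,0,0,-1,0,-0.25,0,0,0,0,-1,0,-0.25,0,0,0]

```text
time_s: 11.68
ee_pos: [0.4542, -0.096, 0.2746]
ee_rot: [-0.001, 0.711, 0.703, -0.001]
force: [0.1, 0.4, -0.0]
opening: 0.504
gripper_force: 0.0
```

Request:
servo_tool:
  commands: [0,-0.25,0,0,0,0,0,0,-0.5,0,0,0,0,0,0,-0.75,0,0,0,0,0,0,-1,0,0,0,0,0,0,-1,0,0,0,0,0,0,-1,0,0,0,0,0]

```text
time_s: 12.42
ee_pos: [0.4539, -0.292, 0.275]
ee_rot: [-0.002, 0.709, 0.706, 0.0]
force: [-0.1, 0.3, 0.4]
opening: 0.502
gripper_force: 0.0
```

Run:
```python
from h import *
o1,d1=ray("top",320+47,220+25.6);o2,d2=ray("scene",353.3,189.3)
t=np.linalg.lstsq(np.c_[d1,-d2],o2-o1,rcond=None)[0];A=(o1+t[0]*d1,o2+t[1]*d2);print("tip2view",A)
p=camera_params("wrist");w=capture("wrist");np.save("w7T.npy",p["world_from_camera"]);cv2.imwrite("w7.png",w[:,:,::-1])
def proj(P):
    T=p["world_from_camera"];K=p["camera_matrix"];c=T[:3,:3].T@(np.array(P)-T[:3,3]);h=np.hypot(c[0],c[1]);th=np.arctan2(h,c[2])
    return np.array([K[0,2]+K[0,0]*th*c[0]/h,K[1,2]+K[1,1]*th*c[1]/h])
tip=sum(A)/2;u=proj(tip).astype(int);print(u,proj([.458,-.3,.118]))
x0=min(max(u[0]-80,0),400);y0=min(max(u[1]-60,0),300)
print(x0,y0);c=cv2.resize(w[y0:y0+120,x0:x0+160],(800,600),interpolation=2)
for i in range(0,160,20): cv2.putText(c,str(x0+i),(i*5,12),0,.4,(255,255,0))
for i in range(0,120,20): cv2.putText(c,str(y0+i),(0,i*5+12),0,.4,(255,255,0))
cv2.imwrite("pics/w7.png",c[:,:,::-1]);print(pose()[0])
```

```text
tip2view (array([ 0.45772248, -0.32470751,  0.15160985]), array([ 0.45805091, -0.32446637,  0.15158284]))
[292 240] [291.93690555 202.8640217 ]
212 180
[ 0.45396633 -0.29171108  0.27537515]
```

View pics/w7.png

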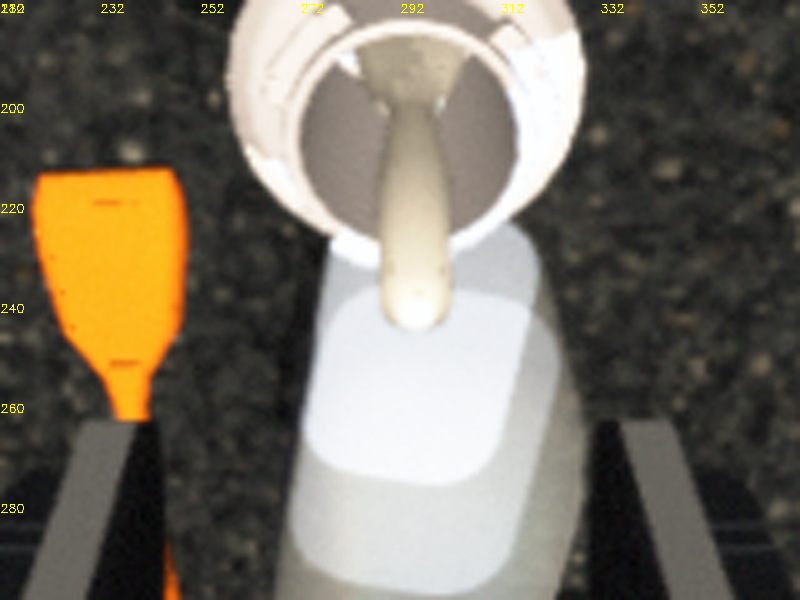

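The handle end is at wrist pixel (295,243), which matches the two-view point (0.458,-0.324,0.152). It leans purely along -y with its wide side along x, so closing along x suits it. Descending now.

Request:
servo_tool:
  commands: [0,-0.117,0.025,0.1,0,0,0,0,-0.117,0.025,0.25,0,0,0,0,-0.117,0.025,0.4,0,0,0,0,-0.117,0.025,0.55,0,0,0,0,-0.117,0.025,0.68,0,0,0,0,-0.117,0.025,0.765,0,0,0,0,-0.117,0.025,0.77,0,0,0]
  grip_force: 60

```text
time_s: 13.35
ee_pos: [0.4579, -0.3156, 0.12]
ee_rot: [-0.002, 0.709, 0.706, -0.0]
force: [-0.0, 0.8, 0.3]
opening: 0.498
gripper_force: 0.0
```

Request:
servo_tool:
  commands: [-1,0,0,0,0,0,0,-1,0,0,0,0,0,0,-1,0,0,0,0,0,0,-1,0,0,0,0,0,0,-1,0,0,0,0,0,0,-1,0,0,0,0,0,0]

```text
time_s: 14.1
ee_pos: [0.4598, -0.3172, 0.123]
ee_rot: [0.001, 0.709, 0.705, 0.0]
force: [1.3, 0.3, 4.9]
opening: 0.139
gripper_force: 59.1
```

Gripped. Lifting.

Request:
servo_tool:
  commands: [-1,0,0,-0.05,0,0,0,-1,0,0,-0.15,0,0,0,-1,0,0,-0.3,0,0,0,-1,0,0,-0.45,0,0,0,-1,0,0,-0.6,0,0,0,-1,0,0,-0.8,0,0,0,-1,0,0,-1,0,0,0,-1,0,0,-1,0,0,0]

```text
time_s: 15.1
ee_pos: [0.46, -0.3176, 0.3257]
ee_rot: [0.003, 0.709, 0.705, 0.0]
force: [-0.4, -0.1, -0.8]
opening: 0.137
gripper_force: 58.6
```

Request:
servo_tool:
  commands: [-1,0,0,-0.08,0,0,0,-1,0,0,-0.08,0,0,0,-1,0,0,-0.08,0,0,0]

```text
time_s: 15.48
ee_pos: [0.4586, -0.3165, 0.337]
ee_rot: [-0.001, 0.709, 0.705, -0.0]
force: [0.3, 0.4, -0.1]
opening: 0.136
gripper_force: 58.6
```

Run:
```python
from h import *
p=camera_params("wrist");w=capture("wrist");cv2.imwrite("w8.png",w[:,:,::-1])
q,r=pose();print(q)
s=capture("scene");cv2.imwrite("s8.png",s[:,:,::-1]);t=capture("top");cv2.imwrite("t8.png",t[:,:,::-1])
# changed pixels in scene vs s6 : spoon + arm; white-ish thin blob below gripper
def proj(P,p):
    T=p["world_from_camera"];K=p["camera_matrix"];c=T[:3,:3].T@(np.array(P)-T[:3,3]);return (K@c/c[2])[:2].round(1)
for z in (.15,.2,.27,.34): print(z,proj([q[0],q[1],z],camera_params("scene")))
# wrist: bright low-saturation blobs near finger gap
hsv=cv2.cvtColor(w,cv2.COLOR_RGB2HSV);m=((hsv[...,2]>120)&(hsv[...,1]<90)).astype(np.uint8)
n,l,st,c=cv2.connectedComponentsWithStats(m)
for i in range(1,n):
    if st[i,4]>80: print(st[i],c[i].round())
o=telemetry.sense();print(o["opening"],o["force"],o["gripper_force"])
```

```text
[ 0.4585457  -0.31647917  0.33698999]
0.15 [351.7 190.6]
0.2 [353.4 178.6]
0.27 [355.8 161. ]
0.34 [358.5 142.3]
[    0     0   220   420 63274] [ 95. 217.]
[ 463    0   97  100 7561] [510.  48.]
[433  17  12  42 253] [439.  37.]
[238  73  34  33 894] [254.  89.]
[258  86  24  29 185] [272. 104.]
[ 257  130   63  244 9562] [289. 237.]
[372 185  33  57 836] [390. 218.]
[405 220  19  18 262] [414. 228.]
[ 330  282   52   35 1336] [355. 297.]
[536 329  24  52 418] [544. 360.]
[174 350  17  15  85] [182. 357.]
[438 391  15  15 145] [444. 398.]
0.1388646298354052 [-0.29313464 -0.24703562 -0.57321675] 58.578720905352384
```

No pictures left to view, so I'll check numerically from here. I'm moving towards the beaker at height and will measure the head tip as the bright pixels that stay fixed in the wrist view.

Request:
servo_tool:
  commands: [-1,0.2,0,0,0,0,0,-1,0.4,0,0,0,0,0,-1,0.6,0.02,0,0,0,0,-1,0.8,0.05,0,0,0,0,-1,1,0.06,0,0,0,0,-1,1,0.06,0,0,0,0,-1,1,0.06,0,0,0,0]

```text
time_s: 16.5
ee_pos: [0.472, -0.117, 0.3381]
ee_rot: [0.0, 0.709, 0.706, -0.0]
force: [-0.7, 0.6, -1.3]
opening: 0.136
gripper_force: 58.6
```

Run:
```python
from h import *
w=capture("wrist");cv2.imwrite("w9.png",w[:,:,::-1]);print(pose()[0])
```

```text
[ 0.4719867  -0.11746903  0.33807098]
```

Request:
servo_tool:
  commands: [-1,0.2,0,0,0,0,0,-1,0.44,0,0,0,0,0,-1,0.44,0,0,0,0,0,-1,0.44,0,0,0,0,0]

```text
time_s: 17.05
ee_pos: [0.4726, -0.0299, 0.3382]
ee_rot: [0.0, 0.709, 0.705, -0.0]
force: [-0.1, -1.0, -0.3]
opening: 0.135
gripper_force: 58.6
```

Run:
```python
from h import *
p=camera_params("wrist");w=capture("wrist");cv2.imwrite("w10.png",w[:,:,::-1]);q,r=pose();print(q)
a=cv2.imread("w9.png");b=cv2.imread("w10.png");c=cv2.imread("w8.png")
ok=(np.abs(a.astype(int)-b).max(2)<25)&(np.minimum(a,b).min(2)>90)
ok=cv2.morphologyEx(ok.astype(np.uint8),cv2.MORPH_OPEN,np.ones((3,3)))
ok[:,:200]=0;ok[:,380:]=0
n,l,st,ce=cv2.connectedComponentsWithStats(ok)
for i in range(1,n):
    if st[i,4]>60: print(st[i],ce[i].round())
i=1+np.argmax(st[1:,4]);m=l==i
for v in range(0,420,10):
    x=np.where(m[v])[0]
    if len(x): print(v,x.min(),x.max())
# beaker: dark blob near expected projection, report prediction
T=p["world_from_camera"];K=p["camera_matrix"]
def proj(P):
    k=T[:3,:3].T@(np.array(P)-T[:3,3]);h=np.hypot(k[0],k[1]);th=np.arctan2(h,k[2]);return np.array([K[0,2]+K[0,0]*th*k[0]/h,K[1,2]+K[1,1]*th*k[1]/h]).round()
print("beaker rim c",proj([.472,-.001,.06]),"pred tip",proj([q[0],q[1]+.022,.218]))
```

```text
[ 0.47259516 -0.03009223  0.33820143]
[378  54   2  43  79] [379.  76.]
[ 270  186   37  152 3857] [287. 256.]
[256 263  15  46 448] [264. 285.]
[304 263  15  47 454] [310. 285.]
[200 297  11  13 106] [205. 304.]
190 270 305
200 270 306
210 271 305
220 273 302
230 278 297
240 279 295
250 277 298
260 275 300
270 276 298
280 276 298
290 276 299
300 275 299
310 275 300
320 274 300
330 275 296
beaker rim c [287. 148.] pred tip [287. 181.]
```

Run:
```python
from h import *
pw=camera_params("wrist");q,r=pose()
for z in (.2,.21,.22,.23):print(z,(plane("wrist",287.7,185.5,z,pw)-q).round(4))
ps=camera_params("scene");s=capture("scene");K=ps["camera_matrix"];T=ps["world_from_camera"]
def proj(P):
    c=T[:3,:3].T@(np.array(P)-T[:3,3]);return (K@c/c[2])[:2]
g=s.min(2)
for z in np.arange(.34,.18,-.008):
    P=[q[0],q[1]+.0,z];u,v=proj(P);row=g[int(round(v)),int(u)-22:int(u)+23];print(round(z,3),int(u),int(round(v)),(row>110).astype(int).tolist().__str__().replace(", ",""))
print(plane("top",254.2,242,.06))
```

```text
0.2 [ 0.0005  0.0133 -0.1382]
0.21 [ 0.0005  0.0157 -0.1282]
0.22 [ 0.0005  0.0181 -0.1182]
0.23 [ 0.0005  0.0206 -0.1082]
0.34 291 177 [111111111110000000000000000000000000000000000]
0.332 291 179 [111111000000000000000110000000000000000000000]
0.324 291 181 [100000000000000000011111100000000000000000000]
0.316 291 184 [000000000000000011100111000000000000000000000]
0.308 291 186 [000000000000000111000111000000000000000000000]
0.3 291 188 [000000000000000100000110000000000000000000000]
0.292 291 190 [000000000000000000001110000000000000000000000]
0.284 290 193 [000000000000000000000110000000000000000000000]
0.276 290 195 [001111100000000000001111000000000000000000000]
0.268 290 197 [111111000000000000011111000000000000000000000]
0.26 290 199 [111000000000000001111111000000000000000000000]
0.252 290 201 [100000000000000001111111000000000000000000000]
0.244 290 203 [000000000000000001111111000000000000000000000]
0.236 290 205 [000000000000000001111111000000000000000000000]
0.228 290 208 [000000000000000001111111000000000000000000000]
0.22 290 210 [000000000000000000011110000000000000000000000]
0.212 290 212 [000000000000000001000100000000000000000000000]
0.204 290 214 [000000000000000000000000000000000000000000000]
0.196 290 216 [000011100000000000000000000000000000000000000]
0.188 290 218 [111111110000000000000000000000000000000000000]
0.18 290 220 [111100000000000000000000000000000000000000000]
[ 0.47292566 -0.00155397  0.06      ]
```

The head tip sits about 10 mm to +y of the TCP and the beaker axis is at (0.473,-0.0015). The wrist and scene views agree on this. Centring and lowering.

Request:
servo_tool:
  commands: [-1,0.092,0,0.1,0,0,0,-1,0.092,0,0.25,0,0,0,-1,0.092,0,0.45,0,0,0,-1,0.092,0,0.6,0,0,0,-1,0.092,0,0.68,0,0,0,-1,0.092,0,0.7,0,0,0,-1,0.092,0,0.7,0,0,0]

```text
time_s: 18.02
ee_pos: [0.4728, -0.0111, 0.1986]
ee_rot: [0.0, 0.709, 0.705, 0.0]
force: [-0.4, -0.9, -0.6]
opening: 0.138
gripper_force: 58.6
```

Run:
```python
from h import *
q,r=pose();print(q,telemetry.sense()["force"])
p=camera_params("wrist");w=capture("wrist");cv2.imwrite("w11.png",w[:,:,::-1]);g=w.max(2)
T=p["world_from_camera"];K=p["camera_matrix"]
def proj(P):
    k=T[:3,:3].T@(np.array(P)-T[:3,3]);h=np.hypot(k[0],k[1]);th=np.arctan2(h,k[2]);return np.array([K[0,2]+K[0,0]*th*k[0]/h,K[1,2]+K[1,1]*th*k[1]/h]).round()
c=np.array([.4729,-.0015,.06])
for d in ([0,0,0],[.0345,0,0],[-.0345,0,0],[0,.0345,0],[0,-.0345,0]): print(d,proj(c+d))
b=cv2.resize(cv2.GaussianBlur(g,(5,5),0)[100:290,200:380],(60,63),interpolation=cv2.INTER_AREA)
for row in b[::2]: print("".join(" .:-=+*#%@"[min(9,int(v)//14)] for v in row))
```

```text
[ 0.47284498 -0.01114564  0.19857919] [-0.37317631 -0.87473138 -0.63108519]
[0, 0, 0] [287. 189.]
[0.0345, 0, 0] [326. 189.]
[-0.0345, 0, 0] [249. 190.]
[0, 0.0345, 0] [287. 151.]
[0, -0.0345, 0] [287. 226.]
==-==--=*++===*@@@%@@@@@@%##@@@@+===---===-==--===---=+=====
+=------==+*=-===#@@@@@@@@@@%+---==---+*=-=======-==+***++++
+=------====-----:-=:-:----:---=+=------=+*=--==--+*===*+=++
-:::-:::::::::::-:::::::::....:--:---=====*+=====---=======+
:::-:::::::..::::::::=-:::..:::-::---------=+=+++=-:--======
:::--:--:::..::::.:-:.::::::::-=-:-====-=----===--=*%@@@@@@@
:::::::::::::::::::-=-:::::::.::::-=-----==*+==::=#@@@@@@@@@
::::::::::::::--::::::::::::--:--::=========##-:-*@@@@@@@@@@
::::::::.::::::::::::.:::::::::.::----=-=====-::+#@@@@@@@@@@
.:::::::..::..::::::::::::::::::::::-:-====---:-*@@@@@@@@@@@
::::::.::..:::::::::-::::-::-::::--=-:====--==*=+@@@@@%@@@@@
--::::::::--:::::.:::.:::::::::::-::-:.:=:::-=+=+%@@@@@@@@@@
:::-:::::=-::::::.::..::---:::::----::..:=-::=====+@@@@@@@@@
:::::::::::::::--::...:---:---:::::--:...:::-====---*@@@@@@@
:::::::..:-::::::::...:-+***++++==---:
[... 359 characters left out ...]
@@@+=====---------==--=====++
+====--===---:--+*####**+%@@@@@@@+==--=-===--====--=-====+=+
=-=--=-==----:-*%@@@@@@%#**@@@@@=*+=+-----=--+==-===----=+++
---=--==++=---#@@@@@@@@@@%@@@@@@#++=-==-==-=----+*=---==+++=
++=--===---:-+%@@@@@@@@@@@@@@@@@%=++#+=--==--====---=++==+==
-=--===+=----+@@@@@@@@%@@@@@@@@@@+=-==-----:-=*=-----=+==++=
-=--=++=---=++@@@@@@@@@@@@@@@@@@@#====---==-:===--+===-=++*+
==--==+====-=@@@@@@@@@@%=@@@@@@@@=+#%#=----++--:-==---=++=++
--=*+++==-=-=@@@@@@@@%%*:%@@@@@@@==%%%=--=--==--:-=----=+===
=++===-=-====#@@=:.-#%%+:%@@@@@@@--%%%+:..:-==--=-==========
-===*+===--=+=-::::+%%%=:@@@@@@@@=:#%%#-:::-=----==--=====--
+======-===--=-::::*%%%-:@@@@@@@@+:#%%%=::::----:-=-====----
```

The beaker rim lies symmetrically round the spoon head. Lowering into it.

Request:
servo_tool:
  commands: [-1,0,0,0.08,0,0,0,-1,0,0,0.17,0,0,0,-1,0,0,0.26,0,0,0,-1,0,0,0.33,0,0,0,-1,0,0,0.355,0,0,0,-1,0,0,0.365,0,0,0,-1,0,0,0.365,0,0,0]

```text
time_s: 18.95
ee_pos: [0.473, -0.0105, 0.1257]
ee_rot: [0.0, 0.709, 0.705, 0.0]
force: [-1.0, 0.2, -0.5]
opening: 0.137
gripper_force: 58.6
```

Request:
servo_tool:
  commands: [-1,0,0,0.01,0,0,0,-1,0,0,0.015,0,0,0,-1,0,0,0.015,0,0,0]

```text
time_s: 19.32
ee_pos: [0.4734, -0.0107, 0.1233]
ee_rot: [0.001, 0.709, 0.705, 0.001]
force: [-1.4, -0.1, 5.2]
opening: 0.136
gripper_force: 59.2
```

It's on the beaker floor: the height matches and the contact is light. Release and rise.

Request:
servo_tool:
  commands: [-0.5,0,0,0,0,0,0,-0.2,0,0,0,0,0,0,0,0,0,0,0,0,0,0,0,0,0,0,0,0,0,0,0,0,0,0,0]

```text
time_s: 19.95
ee_pos: [0.4725, -0.0105, 0.1222]
ee_rot: [-0.0, 0.709, 0.705, -0.0]
force: [-0.1, 0.0, 0.4]
opening: 0.5
gripper_force: 0.0
```

Request:
servo_tool:
  commands: [0.2,0,0,-0.1,0,0,0,0.2,0,0,-0.3,0,0,0,0.2,0,0,-0.6,0,0,0,0.2,0,0,-0.9,0,0,0,0.2,0,0,-1,0,0,0,0.2,0,0,-1,0,0,0]

```text
time_s: 20.7
ee_pos: [0.4737, -0.0105, 0.324]
ee_rot: [0.001, 0.709, 0.705, 0.001]
force: [0.6, -0.2, -0.8]
opening: 0.603
gripper_force: 0.0
```

Run:
```python
from h import *
q,r=pose();s=capture("scene");cv2.imwrite("s12.png",s[:,:,::-1])
ps=camera_params("scene");K=ps["camera_matrix"];T=ps["world_from_camera"]
def proj(P):
    c=T[:3,:3].T@(np.array(P)-T[:3,3]);return (K@c/c[2])[:2].round(1)
print(proj([.473,-.0015,.06]),proj([.473,-.0015,.15]),proj([.473,-.0015,0]))
old=cv2.imread("scene_raw.png")[:,:,::-1].astype(int);d=(np.abs(s-old).max(2)>40)
b=cv2.resize(s.max(2)[195:285,235:345],None,fx=1,fy=.5,interpolation=cv2.INTER_AREA)
for row in b: print("".join(" .:-=+*#%@"[min(9,int(v)//22)] for v in row))
for nm,rng in (("beaker",(slice(255,285),slice(268,295))),("salt",(slice(235,268),slice(296,316))),("soap",(slice(195,248),slice(330,350)))): print(nm,d[rng].mean().round(3))
```

```text
[282.7 252.5] [283.1 231.5] [282.4 265.6]
+*#%@%%%#**++====-::::..   .....:=*%@@@#.  .==------+**===----:               ..::.........=+++++++-..::#@@@%%
%%%%##*+++===-:......        :-*@@@@@#*-.  .==-----**=:....:--:          .::..::....:..:...:=++=+=--:+%@@@@@@@
##***++==--:......        .-*@@@@@%*=-. .. :==----+=:...... .--..............::...::::.......-:....:=@@@@@@@@@
++++==-:.......        .-*%@@@@%#+=::.. ...:==---++:.........--:::........:::::::.....:::..........:-%@@@@@@@@
++=:......          .:*%@@@@@#*+=-:::..... :==---==:. ... ....:...........::...................:::::==+*#####*
::.......       ..-*%@@@@%#*++-::::::......-==------::::..::-:........:::...........:......:...:::.:-*#****+++
:...  ...    .:-*%@@@@%#*+-::::::::::....  -==-------+**+=--=-...:::...:::............:........::...:#@@@@%###
...........-+#@@@@%#*++==--::::::::::..    -==-----+*+-:.:::=-..::.......::::::............::....:..-*@@@@@@#%
.......:=*%@@@@%%#*+++++++=--:::--:::..    -==----*+:.......-:.:...........................:::.....:=*%@@@@@%@
....-+#@@@@@@%#**++++++++++++=--:::::..    -==---++:.......
[... 3271 characters left out ...]
::::::::::::--:::-+#@@@@%@@@@@@@@@%+-. ......   .....  ..........  .....::::::::::::::::::::.....:....     .-=
::::::::::::::::::-=+#%@@@@@@@@%#+=---...........................   .....::::::::.....:::...........    .--=++
:::::::::::::::.=+====+++++++++===---#+..............  ..........................::...::...::...      .-=+++++
::::::::::::..::#*--===========---::-##-.... ...........        ..............:::.::::..::.....    ..-=+++++++
:::::::::::....:%#==--==-====+=---:-=%*:...... .  .. ..    .   ................:::::::......     .-=++++++++++
:::::::::::..:::=%#+===---===---==-=%*=:......    ... ........  .................::::::....   ..-=+++++++++++*
beaker 0.137
salt 0.017
soap 0.107
```

The spoon is standing in the beaker against its rim, with the handle end near scene pixel (299,227). The cap is upright, and the salt shaker and soap haven't moved. I'll let it settle, then hand in.

Request:
servo_tool:
  commands: [0.2,0,0,0,0,0,0,0.2,0,0,0,0,0,0,0.2,0,0,0,0,0,0,0.2,0,0,0,0,0,0]

```text
time_s: 21.25
ee_pos: [0.4724, -0.0105, 0.3219]
ee_rot: [-0.0, 0.709, 0.705, -0.0]
force: [0.1, -0.6, -0.1]
opening: 0.601
gripper_force: 0.0
```

Run:
```python
from h import *
s=capture("scene");o=cv2.imread("s12.png")[:,:,::-1];print((np.abs(s.astype(int)-o).max(2)>40)[195:285,235:345].mean())
print(manip.close_job())
```

```text
0.0
the job is handed in; nothing more can be done
None
```

I handed the job in at about 21 s: the cap stands open side down on the worktop, the spoon is head down in the beaker, and the canister was still standing when last seen; the hand-in returned no verdict.

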